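# Shim the rocking plant stand

### The job

The plant stand with the tulips rocks because one of its legs has lost its foot and is too short. Slide the wooden shims under that leg one by one, the second on top of the first, until the leg rests snugly on them and the stand no longer rocks, standing firmly on all four legs: the other three feet must keep bearing on the table. Go gently: don't shove, tip or lift the stand, and leave the vase and everything else on the table as they are.

Things in the scene. Friction and masses are not known exactly. Their poses are not given: they have to be found in the camera images.
- stand: low wooden plant stand carrying a vase, loose, 1 kg: board 200 (x) by 260 mm (y), 18 thick, top 75 mm up; four 20 mm square legs, centres 84 (x) and 114 mm (y) from the middle. Three stand on 12 mm rubber feet; the leg at +x +y has lost its foot and hangs clear, so the stand rocks when pressed at that corner. Origin: table level below the middle, z up; level at the start
- short_leg (a point): point on the board's top face straight above the centre of the short leg, 75 mm above the table; axes those of the stand. The leg's flat bare 20 mm square end hangs 12.5 to 17.5 mm above the table (differs each time: one shim is too thin, two are enough); its outer faces lie 6 mm inside the board's edges. The table beside it on the stand's +y side is free for sliding shims in towards -y
- foot_far: rubber foot at the stand's +x -y corner, 22 mm across, 12 high; origin: centre of its underside
- foot_diag: the same for the foot at -x -y, across the middle from the short leg
- foot_near: the same for the foot at -x +y
- vase: square white vase with tulips, 85 x 85 mm, 140 mm high (flowers to 320 mm), 0.5 to 0.9 kg, loose on the stand a little off its middle, away from the short leg. Origin: centre of its underside
- shim_a: wooden shim, 180 mm long, 32 wide, 30 g. Flat and 9 mm thick from its butt end (x = -90 mm) to x = +15 mm, then the top slopes evenly (1 in 10) down to a 1.5 mm nose at x = +90 mm. Origin: centre of its underside; +x to the nose, z up. Three alike lie flat side by side, noses towards the stand's side of the table, 25 mm or more between them; two are needed, the third is spare
- shim_b: a shim just like shim_a, same origin and axes. A free shim slides on the table or on another shim with under 1 N; once the leg bears on its slope the push needed climbs within 2 or 3 mm to 3 to 5 N, which is snug. From about 8 N the stand itself is lifted and shoved along
- shim_c: a shim just like shim_a, same origin and axes
- teapot: white round teapot with a hoop handle, 160 mm across, 180 high; origin centre of its underside. Not part of the job
- mug: white mug, 80 mm across, 90 high; origin centre of its underside. Not part of the job
- sugar_jar: glass jar with steel lid, 72 mm across, 110 high; origin centre of its underside. Not part of the job
- screwdriver: screwdriver lying on the table, 190 mm long along its x; not part of the job
- coaster_a: square cork coaster, 95 mm, 4 thick, beside the shims; not part of the job
- coaster_b: the same, beyond the shims; not part of the job
There are look-alikes about, which are no part of the job. Leave any purple or yellow look-alike of the shim_b alone.

How it is judged:
By the outcome, as a careful person would: the job done as asked, in the order asked, and still so for the second after the job is handed in, with the robot touching nothing.
It also fails if it takes over 54 s, if anything falls off the work surface, if the arm or the gripper's body presses on something with over 40 N, if the wrist force passes 120 N, or if a joint passes its speed limit or range.

### The arm

A 6-joint arm with a two-finger parallel gripper is mounted at the origin on the work surface. World frame = base frame: x ahead of the robot, y to its left, z up, the work surface at z = 0. Lengths are in m, angles in rad, forces in N, time in s.
With the tool pointing down it reaches from about 0.375 to 0.975 m from the base axis. Payload 3.8 kg.
Tool frame: the origin (TCP) lies midway between the tips of the shut fingers; the grasp point (between the pads) lies 19 mm behind it; z points along the fingers, y is the line along which they close (so a half turn about z gives the same grasp; the last joint's range is limited). The gripper opens to 85 mm and grips with 20 to 120 N. Pads are 22 mm wide; open, the fingers measure 114 mm over their backs; the gripper's body (76 mm by 85 mm) begins 54 mm behind the grasp point. The pads swing forward as they close: fully open they stand 13 mm farther back than shut.
Start: joints at [1.276, 0.264, 1.604, -0, 1.274, -0.037], TCP at [0.172, 0.653, 0.231] pointing down, gripper open.
Joint ranges: [-2.63, 2.63], [-0.94, 2.18], [0.31, 2.57], [-1.31, 4.45], [0, 2.66], [-2.55, 2.55]. Speed limits (rad/s): [2.57, 2.57, 3.14, 3.14, 3.14, 3.14].

### API

Orientations are given as a rotation vector (axis times angle).
In Python, from workcell import bot, read_camera, camera_info, ticket gives the robot as it stands.
- The arm moves only by the tool servo_tool, never from a script. Its argument "targets" is a list of rows, each an object of numbers: "hand": the closure, from -1 (fully open) to 1 (shut); "x", "y", "z": the shift along the tool's x, y, z as a fraction of full scale; "roll": the turn about the tool's z as a fraction of full scale. In form: [{"hand": .., "x": .., "y": .., "z": .., "roll": ..}, ...]. A call has 1 to 10 rows; each row is the pose to reach, as a shift and turn from the pose commanded when the call began, along the tool's axes at that moment, turning the shorter way round; what a row does not reach only later rows make up. Full scale, the value 1, is 50 cm for a shift and 180 degrees for a turn. A row lasts 1/12 s, in which the tool goes at most 41.7 mm and 7.16 degrees, less where a joint would pass 70% of its speed; a pose out of reach is approached as far as the arm can. A call with a number of a shift or a turn outside -1 to 1 is refused whole. A call with a gripper value outside its range is refused whole. The fingers move at their own pace and stop on an object; "grip_force" is the grip in N (left out, the last holds). Time passes only in rows, so rows that repeat a pose let the fingers close. It gives the time, the measured TCP pose, the force, the opening and the grip force at its end, in the units of the state.
- bot.read_state(): the state, without advancing time (a new reading comes with each control period).
- read_camera(name): name is "scene" or "top" or "wrist"; returns the picture (400x640x3 uint8, red, green, blue); there is no depth.
- camera_info(name): a dict with "fx", "fy", "cx", "cy" (pixels), "eye" and "orientation" of the camera in the world; the wrist camera has in their place "T_tool_cam" (4x4, takes a point from camera to tool coordinates, whose origin is the TCP and whose axes are the flange's). Camera axes: x right, y down, z forward; pixel columns grow to the right and rows downward; lengths in m; the calibration is good to about 2 mm. A picture is of the moment at which its call begins: read the wrist's pose just before it. camera_info takes no time and is no camera call.
- ticket.finish_job(): hands the job in; it is judged then, once.
The state is a dict: "time": time; "q": joint angles; "joint_vel": joint speeds; "joint_torque": joint torques, N m; "tool_pos": TCP position; "tcp_rot": TCP orientation; "wrist_force": force on the tool from outside, world axes, zero at the start; "torque": the same for the moment, N m; "width": opening from 0.0 (shut) to 1.0 (fully open); "grip_force": force on a finger pad.
Only numpy, scipy, OpenCV 4.12 (cv2) and the standard library are available. Lean on these libraries where they do the work, as an engineer would, in place of code of your own. Each camera call takes 0.05 s, during which the arm holds its last target. There are 200 camera calls.

## Working session

There is one attempt and no reset: what is moved stays moved. The work goes in short steps, Python scripts to look and compute and a tool call to move; the robot and the scene stay as the last step left them, time stands still between calls to the robot, and variables do not carry over. Pictures are saved under pics/ and viewed, at most 10 in all, crops included, and the job is handed in when it is done.

Besides the shell and the picture viewer there is one more tool, called after ">>>" in YAML: its name, and indented under it one key for each argument. servo_tool: Moves the arm, as the interface text tells. Its arguments: {"type":"object","properties":{"targets":{"type":"array"},"grip_force":{"type":"number"}},"required":["targets"]}

```bash
mkdir -p pics; ls; python3 - <<'E'
from workcell import bot, read_camera, camera_info
import cv2
for n in ("top","scene"):
    im=read_camera(n); cv2.imwrite(f"pics/{n}0.png",im[:,:,::-1]); print(n,camera_info(n))
print(camera_info("wrist")); print(bot.read_state())
E
```

```text
pics
top {'fx': 449.3036702547835, 'fy': 449.3036702547835, 'cx': 317.9290900962808, 'cy': 202.93759052176262, 'eye': array([0.23743862, 0.01616267, 1.4494348 ]), 'orientation': array([-2.17293241,  2.02781515, -0.22662769])}
scene {'fx': 409.85167605184455, 'fy': 409.85167605184455, 'cx': 314.7014228583204, 'cy': 198.5774888083914, 'eye': array([1.29622165, 0.64097552, 0.74450055]), 'orientation': array([-1.07744578, -2.24619942,  1.18467567])}
{'fx': 314.875813191659, 'fy': 314.875813191659, 'cx': 319.2773981878219, 'cy': 194.55231980627258, 'T_tool_cam': array([[-3.79388626e-04, -9.49141795e-01, -3.14848708e-01,
         8.15083580e-02],
       [ 9.99999867e-01, -2.49752894e-04, -4.52082737e-04,
        -4.70448721e-04],
       [ 3.50456244e-04, -3.14848837e-01,  9.49141763e-01,
        -1.42538549e-01],
       [ 0.00000000e+00,  0.00000000e+00,  0.00000000e+00,
         1.00000000e+00]])}
{'time': 0.1, 'q': array([ 1.27606893e+00,  2.64715537e-01,  1.60522800e+00, -1.34936078e-05,
        1.27367635e+00, -3.68984266e-02]), 'joint_vel': array([-0.00020748, -0.00033993, -0.0038815 ,  0.00119912, -0.00045032,
        0.00148164]), 'joint_torque': array([-1.02934437e-04, -5.16711473e+01, -3.68589377e+01, -2.15726327e-04,
        6.23417756e-03,  9.92276767e-06]), 'tool_pos': array([0.17192988, 0.6520678 , 0.23006618]), 'tcp_rot': array([-0.4038282 , -3.11520384,  0.00314371]), 'wrist_force': array([-0.53660134, -0.02813794,  0.5389328 ]), 'torque': array([ 0.0165357 , -0.05445325,  0.03412423]), 'grip_force': 0.0, 'width': 0.998692410513244}
```

View pics/top0.png

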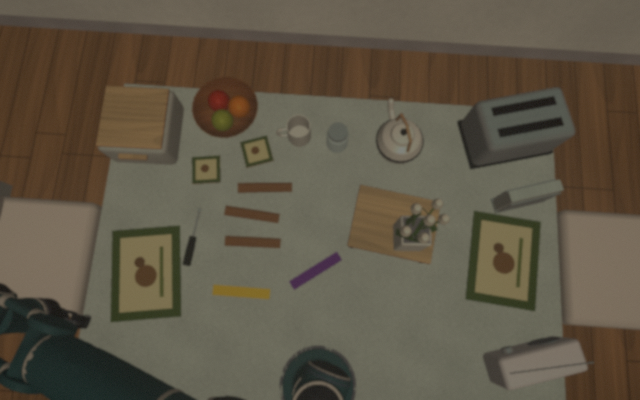

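View pics/scene0.png

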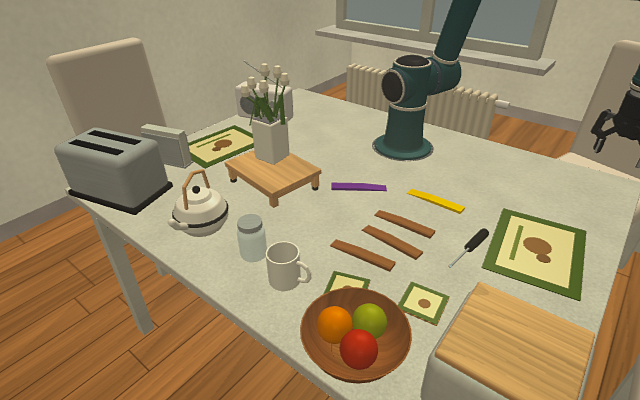

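```bash
cat > h.py <<'E'
import numpy as np, cv2
from scipy.spatial.transform import Rotation as R
from workcell import bot, read_camera, camera_info
def pose(name, s=None):
    c=camera_info(name)
    if name=="wrist":
        T=np.eye(4); T[:3,:3]=R.from_rotvec(s["tcp_rot"]).as_matrix(); T[:3,3]=s["tool_pos"]
        T=T@c["T_tool_cam"]; return c,T[:3,3],T[:3,:3]
    return c,np.array(c["eye"]),R.from_rotvec(c["orientation"]).as_matrix()
def cast(name,uv,z,s=None):
    c,e,M=pose(name,s); uv=np.atleast_2d(uv).astype(float)
    d=np.c_[(uv[:,0]-c["cx"])/c["fx"],(uv[:,1]-c["cy"])/c["fy"],np.ones(len(uv))]@M.T
    return e+d*((z-e[2])/d[:,2])[:,None]
def proj(name,P,s=None):
    c,e,M=pose(name,s); p=(np.atleast_2d(P)-e)@M
    return np.c_[p[:,0]/p[:,2]*c["fx"]+c["cx"],p[:,1]/p[:,2]*c["fy"]+c["cy"]]
E
python3 - <<'E'
from h import *
im=cv2.imread("pics/top0.png"); hsv=cv2.cvtColor(im,cv2.COLOR_BGR2HSV)
for p in [(265,187),(252,214),(253,242),(375,215),(300,200),(240,292)]: print(p,hsv[p[1],p[0]])
def blobs(m,roi,z,amin):
    k=np.zeros_like(m); x0,y0,x1,y1=roi; k[y0:y1,x0:x1]=m[y0:y1,x0:x1]
    for c in cv2.findContours(k,cv2.RETR_EXTERNAL,cv2.CHAIN_APPROX_NONE)[0]:
        if cv2.contourArea(c)>amin:
            r=cv2.minAreaRect(c); b=cast("top",cv2.boxPoints(r),z)[:,:2]
            print(np.round(r[0],1),np.round(r[1],1),"c",b.mean(0).round(4),"sides",np.linalg.norm(b[1]-b[0]).round(4),np.linalg.norm(b[2]-b[1]).round(4)); print(b.round(3).tolist())
m=cv2.inRange(hsv,(0,70,30),(18,255,140)); blobs(m,(205,170,320,260),.009,100)
m=cv2.inRange(hsv,(8,70,60),(30,255,255)); blobs(m,(335,170,460,275),.075,500)
# enlarged scene crop
s=cv2.imread("pics/scene0.png"); a=cv2.resize(s[130:210,215:335],None,fx=5,fy=5,interpolation=cv2.INTER_CUBIC)
cv2.imwrite("pics/c1.png",a)
E
```

```text
(265, 187) [ 14 128  82]
(252, 214) [ 14 134  82]
(253, 242) [ 14 121  84]
(375, 215) [ 18 110 111]
(300, 200) [ 28  40 108]
(240, 292) [ 22 175 127]
[252.4 241.6] [55.2  9.9] c [0.4188 0.2386] sides 0.032 0.1787
[[0.401, 0.327], [0.433, 0.329], [0.436, 0.15], [0.405, 0.149]]
[251.2 213.8] [54.7  9.7] c [0.5094 0.2518] sides 0.0322 0.1802
[[0.501, 0.342], [0.533, 0.341], [0.518, 0.161], [0.486, 0.163]]
[264.5 187.5] [ 9. 53.] c [0.6009 0.2169] sides 0.1759 0.0308
[[0.61, 0.306], [0.622, 0.131], [0.592, 0.128], [0.58, 0.303]]
[394.8 224.1] [85.9 64. ] c [ 0.497  -0.2064] sides 0.2038 0.2689
[[0.416, -0.06], [0.617, -0.091], [0.577, -0.357], [0.379, -0.318]]
```

View pics/c1.png

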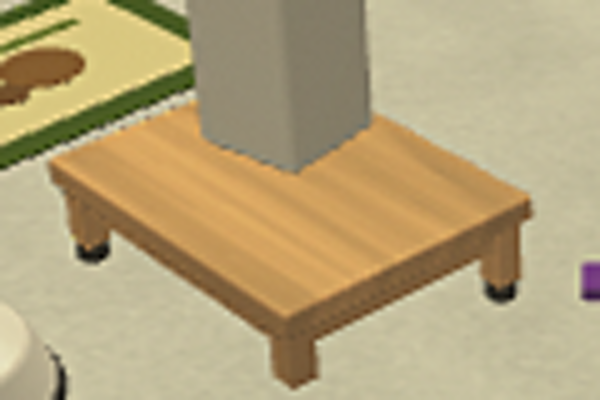

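The leg at the nearest corner in the scene view (crop 290,385; scene 273,207) is bare. The legs at crop (90,250) and (500,290) have black feet, so the bare one is the short +x +y leg. 

Shim candidates in the top view: brown bars at (264,187), (251,214) and (252,242), purple at (316,271), yellow at (241,292). The three brown ones measure about 180 x 32 mm and fit. I'll use the ones at (264,187) and (251,214).

```bash
cat >> h.py <<'E'
def move(target,ang_deg,s=None):
    "print fractions for TCP target (world) and tool-x world angle"
    s=s or bot.read_state(); M=R.from_rotvec(s["tcp_rot"]).as_matrix()
    d=M.T@(np.array(target)-s["tool_pos"]); a=np.degrees(np.arctan2(M[1,0],M[0,0]))
    t=-((ang_deg-a+180)%360-180)
    print("x %.4f y %.4f z %.4f roll %.4f | dist %.3f turn %.1f"%(*(d/.5),t/180,np.linalg.norm(d),t))
E
python3 - <<'E'
from h import *
p=cast("scene",[(225,162.6),(273,194),(321,171.4)],.075)[:,:2]; print("scene corners",p.round(4).tolist(),np.linalg.norm(p[1]-p[0]),np.linalg.norm(p[2]-p[1]))
im=cv2.imread("pics/top0.png"); g=cv2.resize(im[165:260,195:330],None,fx=5.5,fy=5.5,interpolation=cv2.INTER_CUBIC)
cv2.imwrite("pics/c2.png",cv2.convertScaleAbs(g,alpha=1.7))
move((.596,.2917,.15),93.9)
E
```

```text
scene corners [[0.5825, -0.342], [0.6181, -0.0879], [0.4336, -0.0563]] 0.25663726941911336 0.18712752966517096
x -1.0039 y -0.4803 z 0.1610 roll 0.3963 | dist 0.562 turn 71.3
```

View pics/c2.png

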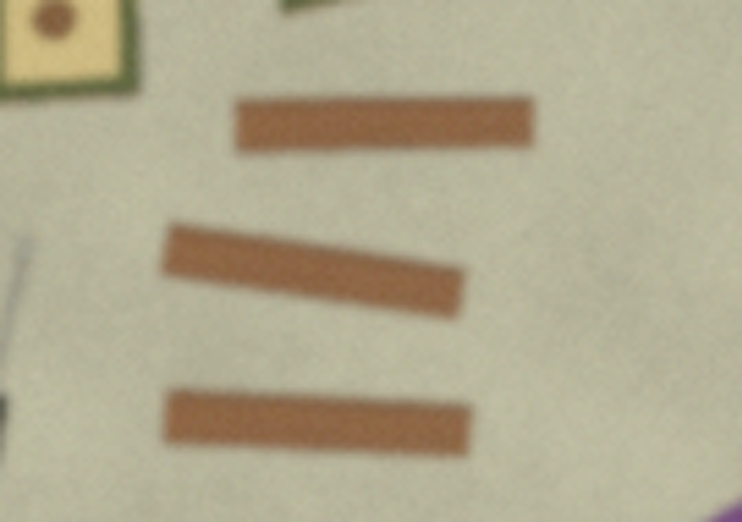

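The enlarged crop shows three plain brown shims, upper one at (385,125), noses to the right. No look-alike is among them.

>>> servo_tool:
  targets:
    - {"hand":-0.3,"x":-1,"y":-0.48,"z":0.16,"roll":0.396}
    - {"hand":-0.3,"x":-1,"y":-0.48,"z":0.16,"roll":0.396}
    - {"hand":-0.3,"x":-1,"y":-0.48,"z":0.16,"roll":0.396}
    - {"hand":-0.3,"x":-1,"y":-0.48,"z":0.16,"roll":0.396}
    - {"hand":-0.3,"x":-1,"y":-0.48,"z":0.16,"roll":0.396}
    - {"hand":-0.3,"x":-1,"y":-0.48,"z":0.16,"roll":0.396}
    - {"hand":-0.3,"x":-1,"y":-0.48,"z":0.16,"roll":0.396}
    - {"hand":-0.3,"x":-1,"y":-0.48,"z":0.16,"roll":0.396}
    - {"hand":-0.3,"x":-1,"y":-0.48,"z":0.16,"roll":0.396}
    - {"hand":-0.3,"x":-1,"y":-0.48,"z":0.16,"roll":0.396}
  grip_force: 40

```text
time: 0.93
tool_pos: [0.487, 0.3835, 0.1711]
tcp_rot: [-2.151, -2.29, 0.001]
wrist_force: [-0.2, 1.1, 0.7]
width: 0.65
grip_force: 0.0
```

```bash
python3 - <<'E'
from h import *
move((.596,.2917,.15),93.9)
E
```

```text
x -0.1970 y 0.2060 z 0.0421 roll -0.0017 | dist 0.144 turn -0.3
```

>>> servo_tool:
  targets:
    - {"hand":-0.3,"x":-0.197,"y":0.206,"z":0.042,"roll":0}
    - {"hand":-0.3,"x":-0.197,"y":0.206,"z":0.042,"roll":0}
    - {"hand":-0.3,"x":-0.197,"y":0.206,"z":0.042,"roll":0}
    - {"hand":-0.3,"x":-0.197,"y":0.206,"z":0.042,"roll":0}
    - {"hand":-0.3,"x":-0.197,"y":0.206,"z":0.042,"roll":0}
    - {"hand":-0.3,"x":-0.197,"y":0.206,"z":0.042,"roll":0}

```text
time: 1.43
tool_pos: [0.5958, 0.2929, 0.1496]
tcp_rot: [-2.146, -2.293, 0.003]
wrist_force: [-0.6, 0.2, 0.5]
width: 0.653
grip_force: 0.0
```

```bash
cat > w.py <<'E'
from h import *
import sys
def shims(tag,z=.009,amin=400):
    s=bot.read_state(); im=np.ascontiguousarray(read_camera("wrist")[:,:,::-1]); cv2.imwrite(f"pics/{tag}.png",im)
    hsv=cv2.cvtColor(im,cv2.COLOR_BGR2HSV); m=cv2.inRange(hsv,(4,90,30),(16,255,190))
    for c in cv2.findContours(m,cv2.RETR_EXTERNAL,cv2.CHAIN_APPROX_NONE)[0]:
        if cv2.contourArea(c)>amin:
            P=cast("wrist",c[:,0],z,s)[:,:2].astype(np.float32); r=cv2.minAreaRect(P*1000); b=cv2.boxPoints(r)
            print(np.round(r[0],1),np.round(r[1],1),"box",b.round(0).tolist(), "px",c[:,0].min(0),c[:,0].max(0))
    return s,im
E
python3 - <<'E'
from w import *
s,im=shims("w1"); print(s["tool_pos"],s["wrist_force"])
E
```

```text
[729.2 264.1] [24.  23.1] box [[717.0, 275.0], [718.0, 252.0], [742.0, 253.0], [740.0, 276.0]] px [443 207] [468 229]
[603.8 221.9] [ 30.8 173.6] box [[581.0, 307.0], [596.0, 134.0], [627.0, 137.0], [612.0, 310.0]] px [306 165] [339 320]
[422.4 243.4] [ 35.4 174. ] box [[403.0, 330.0], [407.0, 156.0], [442.0, 157.0], [438.0, 331.0]] px [107 127] [167 294]
[512.  254.6] [174.3  32.8] box [[489.0, 169.0], [522.0, 167.0], [535.0, 340.0], [502.0, 343.0]] px [213 121] [255 288]
[655.2 424.3] [24.9 24.7] box [[638.0, 425.0], [654.0, 407.0], [673.0, 423.0], [656.0, 442.0]] px [390  11] [421  46]
[835.7 326.8] [ 94.3 251.3] box [[746.0, 426.0], [838.0, 193.0], [926.0, 227.0], [834.0, 461.0]] px [529   0] [639 264]
[0.59578747 0.29287151 0.14964319] [-0.64104322  0.23189906  0.50227757]
```

View pics/w1.png

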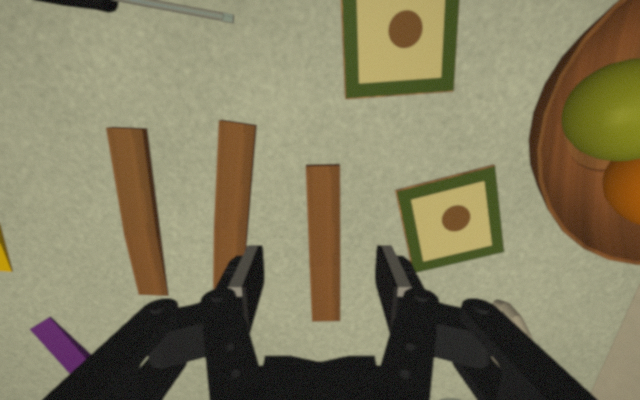

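Wrist view: the target shim lies between the open fingers at (323,240), with neighbours at (235,205) and (138,210). Coaster and bowl are clear to the right. I'm descending on the butt end.

>>> servo_tool:
  targets:
    - {"hand":-0.3,"x":0.003,"y":0.001,"z":0.08,"roll":-0.004}
    - {"hand":-0.3,"x":0.003,"y":0.001,"z":0.16,"roll":-0.004}
    - {"hand":-0.3,"x":0.003,"y":0.001,"z":0.22,"roll":-0.004}
    - {"hand":-0.3,"x":0.003,"y":0.001,"z":0.26,"roll":-0.004}
    - {"hand":-0.3,"x":0.003,"y":0.001,"z":0.28,"roll":-0.004}
    - {"hand":-0.3,"x":0.003,"y":0.001,"z":0.292,"roll":-0.004}
    - {"hand":-0.3,"x":0.003,"y":0.001,"z":0.292,"roll":-0.004}
    - {"hand":-0.3,"x":0.003,"y":0.001,"z":0.292,"roll":-0.004}

```text
time: 2.15
tool_pos: [0.5967, 0.2968, 0.0063]
tcp_rot: [2.128, 2.31, 0.003]
wrist_force: [-0.7, 0.9, -0.1]
width: 0.648
grip_force: 0.0
```

>>> servo_tool:
  targets:
    - {"hand":1,"x":0,"y":0,"z":0,"roll":0}
    - {"hand":1,"x":0,"y":0,"z":0,"roll":0}
    - {"hand":1,"x":0,"y":0,"z":0,"roll":0}
    - {"hand":1,"x":0,"y":0,"z":0,"roll":0}
    - {"hand":1,"x":0,"y":0,"z":0,"roll":0}
    - {"hand":1,"x":0,"y":0,"z":0,"roll":0}
    - {"hand":1,"x":0,"y":0,"z":0,"roll":0}
    - {"hand":1,"x":0,"y":0,"z":0,"roll":0}
  grip_force: 40

```text
time: 2.82
tool_pos: [0.5977, 0.2965, 0.0074]
tcp_rot: [2.129, 2.309, 0.006]
wrist_force: [-0.2, 0.5, 6.4]
width: 0.344
grip_force: 39.1
```

```bash
python3 - <<'E'
from h import *
move((.69,.06,.20),82)
E
```

```text
x -0.4859 y 0.1470 z -0.3855 roll 0.0703 | dist 0.319 turn 12.7
```

>>> servo_tool:
  targets:
    - {"hand":1,"x":0,"y":0,"z":-0.02,"roll":0}
    - {"hand":1,"x":0,"y":0,"z":-0.08,"roll":0}
    - {"hand":1,"x":-0.03,"y":0.01,"z":-0.15,"roll":0.01}
    - {"hand":1,"x":-0.08,"y":0.03,"z":-0.2,"roll":0.02}
    - {"hand":1,"x":-0.14,"y":0.05,"z":-0.25,"roll":0.03}
    - {"hand":1,"x":-0.2,"y":0.07,"z":-0.3,"roll":0.04}
    - {"hand":1,"x":-0.27,"y":0.09,"z":-0.34,"roll":0.05}
    - {"hand":1,"x":-0.34,"y":0.11,"z":-0.37,"roll":0.06}
    - {"hand":1,"x":-0.42,"y":0.13,"z":-0.386,"roll":0.07}
    - {"hand":1,"x":-0.486,"y":0.147,"z":-0.386,"roll":0.07}

```text
time: 3.65
tool_pos: [0.6914, 0.057, 0.2026]
tcp_rot: [2.368, 2.057, 0.008]
wrist_force: [0.1, 0.5, -0.2]
width: 0.338
grip_force: 39.5
```

>>> servo_tool:
  targets:
    - {"hand":1,"x":0,"y":0,"z":0,"roll":0}
    - {"hand":1,"x":0,"y":0,"z":0,"roll":0}
    - {"hand":1,"x":0,"y":0,"z":0,"roll":0}
    - {"hand":1,"x":0,"y":0,"z":0,"roll":0}

```text
time: 3.98
tool_pos: [0.6884, 0.0605, 0.1976]
tcp_rot: [-2.368, -2.063, 0.001]
wrist_force: [-0.7, -0.2, -0.9]
width: 0.339
grip_force: 39.5
```

```bash
python3 - <<'E'
from h import *
s=bot.read_state(); im=np.ascontiguousarray(read_camera("wrist")[:,:,::-1]); cv2.imwrite("pics/w2.png",im)
import json; json.dump({k:np.array(s[k]).tolist() for k in("tcp_rot","tool_pos")},open("w2.json","w"))
print(s["tool_pos"],s["wrist_force"],s["width"],s["grip_force"])
print(proj("wrist",[(.617,-.09,.075),(.43,-.058,.075),(.58,-.345,.075)],s))
E
```

```text
[0.68838221 0.06053748 0.19756935] [-0.70034711 -0.15317351 -0.93808211] 0.3387844998242649 39.50663661928729
[[271.91574735 332.87448445]
 [ 88.19550826 328.02204092]
 [280.0999012  493.9752399 ]]
```

View pics/w2.png

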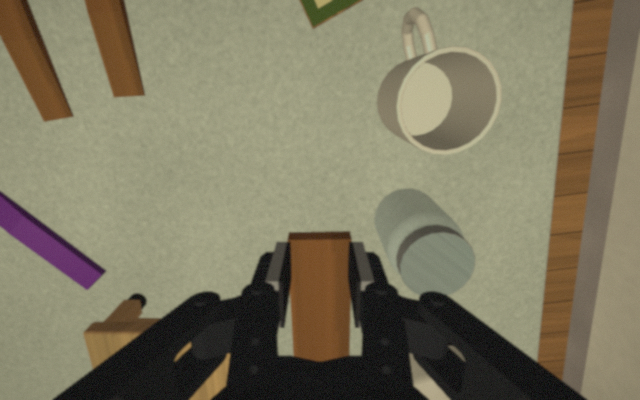

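Wrist view: the shim is held level, its butt at (320,235). The board's near (-x +y) corner shows at (87,330) with its foot at (138,300). The short-leg corner is hidden behind the finger.

```bash
python3 - <<'E'
from h import *
import json
s={k:np.array(v) for k,v in json.load(open("w2.json")).items()}
im=cv2.imread("pics/w2.png"); hsv=cv2.cvtColor(im,cv2.COLOR_BGR2HSV)
m=cv2.inRange(hsv,(8,80,80),(22,255,255)); 
# +y edge of top: first wood row per column, left of the gripper and away from the leg
pts=[(u,np.nonzero(m[300:380,u])[0][0]+300) for u in range(90,240,6) if m[300:380,u].any()]
print(pts)
L=[]
for r in range(336,372,4):
    c=np.nonzero(m[r,60:140])[0]; L.append((60+c[0] if len(c) else None,r))
print(L)
print("corner",cast("wrist",[(87,330)],.075,s).round(4)); print("foot z=6mm",cast("wrist",[(138,300)],.006,s).round(4))
print("butt",cast("wrist",[(290,234),(350,234)],.199,s).round(4))
M=R.from_rotvec(s["tcp_rot"]).as_matrix(); print(np.degrees(np.arctan2(M[1,0],M[0,0])))
for yaw in (-8.,-9.):   # predict near corner / foot from short corner estimate
    c,sn=np.cos(np.radians(yaw)),np.sin(np.radians(yaw)); k=np.array([.6175,-.0895]); X=np.array([c,sn]);Y=np.array([-sn,c])
    print(yaw,"near corner",k-.2*X,"foot_near",k-.184*X-.016*Y,"leg",k-.016*X-.016*Y)
E
```

```text
[(90, np.int64(325)), (96, np.int64(322)), (102, np.int64(322)), (108, np.int64(317)), (114, np.int64(311)), (120, np.int64(304)), (126, np.int64(300)), (132, np.int64(300)), (138, np.int64(301)), (144, np.int64(318)), (150, np.int64(318)), (156, np.int64(319)), (174, np.int64(359)), (180, np.int64(350)), (186, np.int64(344)), (210, np.int64(375)), (216, np.int64(368)), (222, np.int64(362)), (228, np.int64(353))]
[(np.int64(84), 336), (np.int64(85), 340), (np.int64(86), 344), (np.int64(87), 348), (np.int64(88), 352), (np.int64(89), 356), (np.int64(91), 360), (np.int64(92), 364), (np.int64(93), 368)]
corner [[ 0.4279 -0.0602  0.075 ]]
foot z=6mm [[ 0.438  -0.0767  0.006 ]]
butt [[0.6752 0.0757 0.199 ]
 [0.7045 0.0716 0.199 ]]
82.12101060867036
-8.0 near corner [ 0.41944639 -0.06166538] foot_near [ 0.43306391 -0.07973644] leg [ 0.59942894 -0.10311752]
-9.0 near corner [ 0.41996233 -0.05821311] foot_near [ 0.43326239 -0.07651907] leg [ 0.59919404 -0.10280006]
```

```bash
python3 - <<'E'
from h import *
move((.635,.1266,.012),81.7)
E
```

```text
x 0.1156 y -0.1234 z 0.3712 roll 0.0025 | dist 0.204 turn 0.5
```

>>> servo_tool:
  targets:
    - {"hand":1,"x":0.05,"y":-0.05,"z":0,"roll":0.002}
    - {"hand":1,"x":0.116,"y":-0.123,"z":0.03,"roll":0.002}
    - {"hand":1,"x":0.116,"y":-0.123,"z":0.1,"roll":0.002}
    - {"hand":1,"x":0.116,"y":-0.123,"z":0.17,"roll":0.002}
    - {"hand":1,"x":0.116,"y":-0.123,"z":0.24,"roll":0.002}
    - {"hand":1,"x":0.116,"y":-0.123,"z":0.3,"roll":0.002}
    - {"hand":1,"x":0.116,"y":-0.123,"z":0.34,"roll":0.002}
    - {"hand":1,"x":0.116,"y":-0.123,"z":0.36,"roll":0.002}
    - {"hand":1,"x":0.116,"y":-0.123,"z":0.371,"roll":0.002}
    - {"hand":1,"x":0.116,"y":-0.123,"z":0.371,"roll":0.002}

```text
time: 4.87
tool_pos: [0.6354, 0.1262, 0.0114]
tcp_rot: [-2.374, -2.056, 0.002]
wrist_force: [0.1, -0.0, 0.3]
width: 0.339
grip_force: 39.5
```

>>> servo_tool:
  targets:
    - {"hand":1,"x":0,"y":0,"z":0.004,"roll":0}
    - {"hand":1,"x":0,"y":0,"z":0.006,"roll":0}
    - {"hand":1,"x":0,"y":0,"z":0.006,"roll":0}

```text
time: 5.12
tool_pos: [0.6375, 0.1256, 0.011]
tcp_rot: [2.375, 2.054, 0.004]
wrist_force: [1.2, 0.5, 0.4]
width: 0.336
grip_force: 39.5
```

```bash
python3 - <<'E'
from h import *
s=bot.read_state(); print(s["tool_pos"],s["wrist_force"],s["torque"])
for n in("scene",):
    im=read_camera(n); cv2.imwrite("pics/s2.png",im[:,:,::-1]); cv2.imwrite("pics/c3.png",cv2.resize(np.ascontiguousarray(im[130:250,225:385,::-1]),None,fx=5,fy=5,interpolation=cv2.INTER_CUBIC))
E
```

```text
[0.63749004 0.1256342  0.01095707] [1.16158802 0.46007677 0.35315632] [ 0.03431799 -0.03255254 -0.00613297]
```

View pics/c3.png

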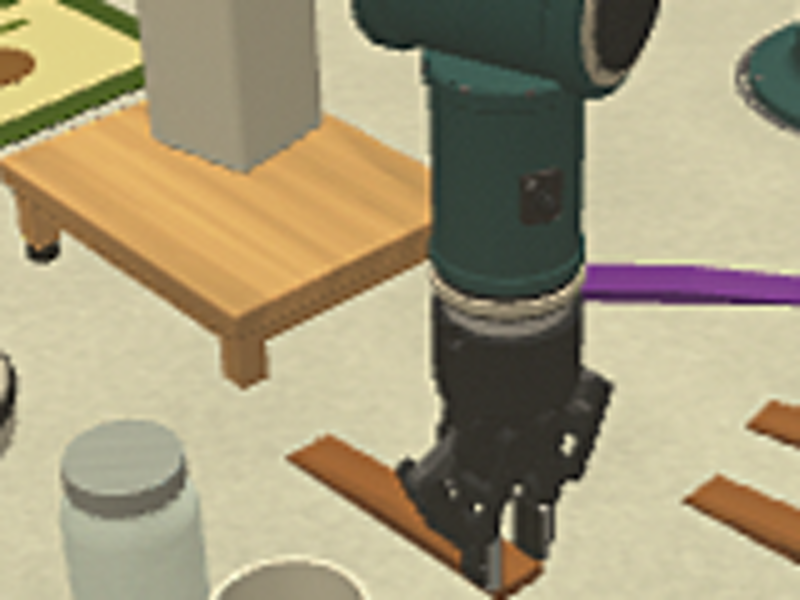

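Scene crop: the shim lies flat with its nose at (288..330, 437..457). It points at the bare leg end at (245,385). I'll check the lateral offset in this one view.

```bash
python3 - <<'E'
from h import *
s=bot.read_state()
n=cast("scene",[(282.6,221.4),(291.2,217.4)],.0015)[:,:2]; print("nose",n.round(4).tolist(),np.linalg.norm(n[0]-n[1]))
M=R.from_rotvec(s["tcp_rot"]).as_matrix(); X=M[:2,0]; print("tool x ang",np.degrees(np.arctan2(X[1],X[0])))
t=s["tool_pos"][:2]-X*.1667; print("nose from TCP",t)
yaw=np.radians(-8.3); sx=np.array([np.cos(yaw),np.sin(yaw)]); sy=np.array([-sx[1],sx[0]])
k=cast("scene",[(272.6,193.7)],.075)[0,:2]; leg=k-.016*sx-.016*sy; print("leg(scene)",leg)
print([ (z,(cast("scene",[(274,207.6)],z)[0,:2]-.01*sx-.01*sy).round(4).tolist()) for z in(.0125,.015,.0175)])
leg2=leg+(t-n.mean(0)); print("leg in tool frame",leg2)
for l in (leg2,np.array([.602,-.101])): print("lateral nose-leg (+x)",np.dot(t-l,sx),"along",np.dot(t-l,sy))
move((*(leg2+.0717*sy),.0100),81.7)
E
```

```text
nose [[0.6297, -0.0453], [0.5997, -0.0382]] 0.030769151256474322
tool x ang 81.70402729085039
nose from TCP [ 0.61328971 -0.03940107]
leg(scene) [ 0.59950602 -0.10341115]
[(0.0125, [0.5945, -0.1106]), (0.015, [0.5969, -0.1081]), (0.0175, [0.5992, -0.1055])]
leg in tool frame [ 0.59808249 -0.10109165]
lateral nose-leg (+x) 0.00614251395101 along 0.06323967263926412
lateral nose-leg (+x) 0.002279271119049721 along 0.06258346833137773
x -0.3165 y -0.0123 z 0.0015 roll 0.0000 | dist 0.158 turn 0.0
```

>>> servo_tool:
  targets:
    - {"hand":1,"x":0,"y":-0.008,"z":0,"roll":0}
    - {"hand":1,"x":-0.03,"y":-0.008,"z":0,"roll":0}
    - {"hand":1,"x":-0.06,"y":-0.008,"z":0,"roll":0}
    - {"hand":1,"x":-0.09,"y":-0.008,"z":0,"roll":0}
    - {"hand":1,"x":-0.11,"y":-0.008,"z":0,"roll":0}
    - {"hand":1,"x":-0.13,"y":-0.008,"z":0,"roll":0}
    - {"hand":1,"x":-0.15,"y":-0.008,"z":0,"roll":0}
    - {"hand":1,"x":-0.16,"y":-0.008,"z":0,"roll":0}

```text
time: 5.83
tool_pos: [0.6204, 0.045, 0.0092]
tcp_rot: [2.378, 2.053, -0.001]
wrist_force: [-0.8, -0.1, -0.2]
width: 0.337
grip_force: 39.5
```

>>> servo_tool:
  targets:
    - {"hand":1,"x":-0.02,"y":0,"z":0,"roll":0}
    - {"hand":1,"x":-0.04,"y":0,"z":0,"roll":0}
    - {"hand":1,"x":-0.06,"y":0,"z":0,"roll":0}
    - {"hand":1,"x":-0.08,"y":0,"z":0,"roll":0}
    - {"hand":1,"x":-0.1,"y":0,"z":0,"roll":0}
    - {"hand":1,"x":-0.12,"y":0,"z":0,"roll":0}
    - {"hand":1,"x":-0.14,"y":0,"z":0,"roll":0}
    - {"hand":1,"x":-0.152,"y":0,"z":0,"roll":0}
    - {"hand":1,"x":-0.152,"y":0,"z":0,"roll":0}
    - {"hand":1,"x":-0.152,"y":0,"z":0,"roll":0}

```text
time: 6.67
tool_pos: [0.6097, -0.0288, 0.0093]
tcp_rot: [-2.377, -2.054, -0.0]
wrist_force: [-0.1, 0.5, -0.1]
width: 0.34
grip_force: 39.5
```

```bash
python3 - <<'E'
from h import *
s=bot.read_state(); print(s["tool_pos"],s["wrist_force"],s["torque"])
im=read_camera("scene"); cv2.imwrite("pics/s3.png",im[:,:,::-1]); cv2.imwrite("pics/c4.png",cv2.resize(np.ascontiguousarray(im[140:230,215:335,::-1]),None,fx=6.5,fy=6.5,interpolation=cv2.INTER_CUBIC))
E
```

```text
[ 0.60968071 -0.02878597  0.00931336] [-0.14845696  0.507267   -0.06474802] [-0.02096486 -0.00518881  0.01215306]
```

View pics/c4.png

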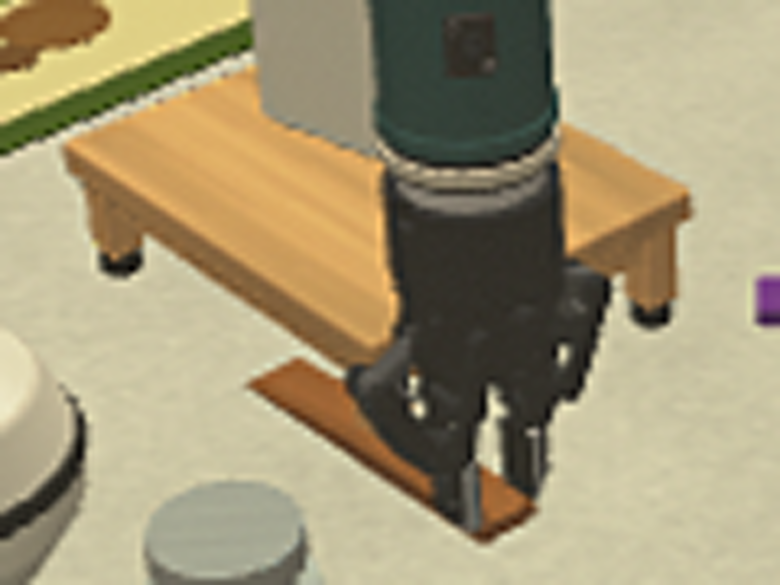

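The shim went in free, with no force rise. I'm releasing it and backing off to check the position.

>>> servo_tool:
  targets:
    - {"hand":-0.2,"x":0,"y":0,"z":0,"roll":0}
    - {"hand":-0.2,"x":0,"y":0,"z":0,"roll":0}
    - {"hand":-0.2,"x":0,"y":0,"z":0,"roll":0}
    - {"hand":-0.2,"x":0,"y":0,"z":0,"roll":0}
    - {"hand":-0.2,"x":0,"y":0,"z":-0.01,"roll":0}
    - {"hand":-0.2,"x":0,"y":0,"z":-0.05,"roll":0}
    - {"hand":-0.2,"x":0,"y":0,"z":-0.12,"roll":0}
    - {"hand":-0.2,"x":0.06,"y":0,"z":-0.18,"roll":0}
    - {"hand":-0.2,"x":0.12,"y":0,"z":-0.22,"roll":0}
    - {"hand":-0.2,"x":0.2,"y":0,"z":-0.24,"roll":0}

```text
time: 7.55
tool_pos: [0.6267, 0.0702, 0.1343]
tcp_rot: [2.375, 2.049, 0.008]
wrist_force: [1.9, -0.4, 0.5]
width: 0.599
grip_force: 0.0
```

>>> servo_tool:
  targets:
    - {"hand":-0.2,"x":0.06,"y":0,"z":-0.02,"roll":0}
    - {"hand":-0.2,"x":0.12,"y":0,"z":-0.04,"roll":0}
    - {"hand":-0.2,"x":0.18,"y":0,"z":-0.04,"roll":0}
    - {"hand":-0.2,"x":0.18,"y":0,"z":-0.04,"roll":0}

```text
time: 7.88
tool_pos: [0.6384, 0.1653, 0.1513]
tcp_rot: [-2.372, -2.06, -0.008]
wrist_force: [-0.1, -0.1, -0.3]
width: 0.602
grip_force: 0.0
```

```bash
python3 - <<'E'
from w import *
s,_=shims("w3"); print(s["tool_pos"],s["wrist_force"])
im=read_camera("scene"); cv2.imwrite("pics/s4.png",im[:,:,::-1])
a=cv2.resize(np.ascontiguousarray(im[140:230,215:335,::-1]),None,fx=6.5,fy=6.5,interpolation=cv2.INTER_CUBIC)
cv2.imwrite("pics/c5.png",a)
E
```

```text
[608.8 -31. ] [37.1 29.9] box [[591.0, -47.0], [621.0, -51.0], [626.0, -15.0], [597.0, -11.0]] px [305 336] [331 362]
[729.4 261.5] [24.1 24.1] box [[717.0, 250.0], [741.0, 249.0], [742.0, 273.0], [718.0, 274.0]] px [397  40] [426  71]
[423.4 240.1] [ 37.1 176.5] box [[403.0, 328.0], [407.0, 151.0], [444.0, 152.0], [440.0, 329.0]] px [ 5 23] [123 225]
[867.3 274.1] [17.8 94.9] box [[819.0, 272.0], [913.0, 259.0], [916.0, 276.0], [822.0, 290.0]] px [526   0] [639  25]
[512.5 248.5] [170.1  34.3] box [[488.0, 165.0], [523.0, 162.0], [536.0, 332.0], [502.0, 335.0]] px [120   0] [199 202]
[0.63836589 0.16527602 0.15131629] [-0.11979841 -0.05010007 -0.27848093]
```

View pics/c5.png

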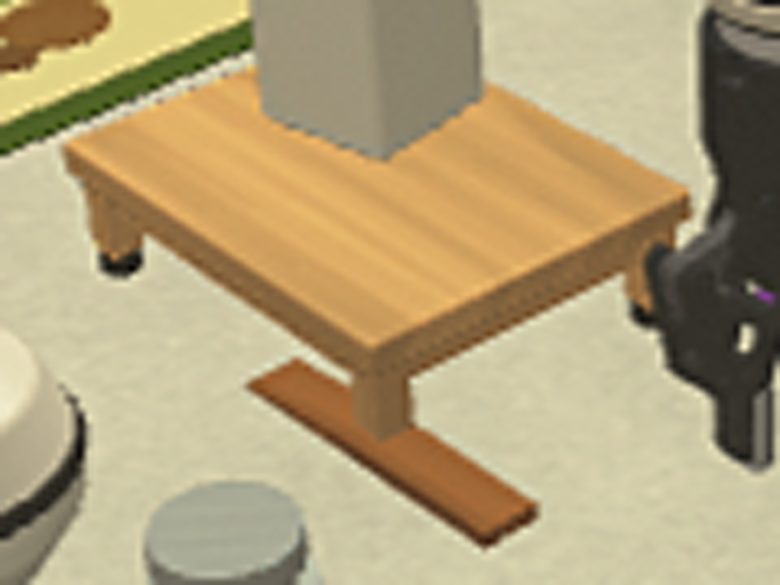

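Scene crop: shim 1 lies flat under the bare leg (bottom corner 383,440). Its nose is at (248..300, 360..385) and its butt at (487..537, 510..545). Next I'll compute the lateral offset and the next grasp.

```bash
python3 - <<'E'
from h import *
f=lambda l:[(215+a/6.5,140+b/6.5) for a,b in l]
n=cast("scene",f([(248,385),(300,360)]),.0015)[:,:2]; b=cast("scene",f([(487,545),]),.0)[:,:2]
bt=cast("scene",f([(537,508)]),.009)[:,:2]
print("nose",n,np.linalg.norm(n[0]-n[1]),"butt",b,bt)
ax=n.mean(0)-np.r_[b,bt].mean(0); print("len",np.linalg.norm(ax)); ax/=np.linalg.norm(ax); print("butt dir",np.degrees(np.arctan2(-ax[1],-ax[0])))
yaw=np.radians(-8.3); sx=np.array([np.cos(yaw),np.sin(yaw)]); sy=np.array([-sx[1],sx[0]])
B=np.r_[b,bt].mean(0)
for h in(.0125,.015,.0175):
    c=cast("scene",f([(355,421),(383,440),(410,428)]),h)[:,:2]; l=c.mean(0)-sx*(.01/3)-sy*(.01/3)
    d=l-B; print(h,"leg",l,"lateral leg-shim",d@np.array([-ax[1],ax[0]]),"inward from butt",d@ax, np.linalg.norm(c[0]-c[1]),np.linalg.norm(c[2]-c[1]))
k=cast("scene",f([(372,348)]),.075)[0,:2]; l=k-.016*sx-.016*sy; d=l-B; print("board leg",l,d@np.array([-ax[1],ax[0]]),d@ax)
# shim2: wrist/top estimates -> grasp
X=np.array([.0837,.9965]); g=np.array([.5122,.2535])+.0765*X
print("grasp",g); move((*g,.15),85.2)
E
```

```text
nose [[ 0.60366643 -0.19731428]
 [ 0.57274378 -0.19263541]] 0.03127462241466229 butt [[ 0.62364141 -0.02178457]] [[ 0.59786493 -0.01397783]]
len 0.17852331146480133
butt dir 82.74397917953222
0.0125 leg [ 0.59671806 -0.11073665] lateral leg-shim -0.0021947697047441928 inward from butt 0.09388450802610762 0.02126976302863693 0.01510068069515948
0.015 leg [ 0.59909417 -0.10817895] lateral leg-shim -0.00016073921498977427 inward from butt 0.0910471818689533 0.021197120449684494 0.015049107370710161
0.0175 leg [ 0.60147027 -0.10562125] lateral leg-shim 0.0018732912747646494 inward from butt 0.08820985571179904 0.021124477870731975 0.014997534046261083
board leg [ 0.5995627  -0.10485357] -0.0001159636414369454 0.08768925650874092
grasp [0.51860305 0.32973225]
x 0.3007 y -0.2822 z -0.0008 roll -0.0185 | dist 0.206 turn -3.3
```

>>> servo_tool:
  targets:
    - {"hand":-0.2,"x":0.06,"y":-0.056,"z":0,"roll":-0.018}
    - {"hand":-0.2,"x":0.12,"y":-0.112,"z":0,"roll":-0.018}
    - {"hand":-0.2,"x":0.18,"y":-0.168,"z":0,"roll":-0.018}
    - {"hand":-0.2,"x":0.24,"y":-0.225,"z":0,"roll":-0.018}
    - {"hand":-0.2,"x":0.301,"y":-0.282,"z":0,"roll":-0.018}
    - {"hand":-0.2,"x":0.301,"y":-0.282,"z":0,"roll":-0.018}
    - {"hand":-0.2,"x":0.301,"y":-0.282,"z":0,"roll":-0.018}

```text
time: 8.57
tool_pos: [0.5179, 0.3292, 0.149]
tcp_rot: [2.314, 2.125, -0.002]
wrist_force: [-0.5, 0.1, -0.1]
width: 0.602
grip_force: 0.0
```

```bash
python3 - <<'E'
from w import *
s,_=shims("w4",amin=1500); print(s["tool_pos"],s["wrist_force"]); move((.5186,.3297,.0040),85.2,s)
E
```

```text
[421.  279.2] [ 33.3 102.9] box [[403.0, 330.0], [405.0, 227.0], [439.0, 228.0], [437.0, 331.0]] px [200 187] [247 283]
[511.7 254.8] [174.   30.8] box [[489.0, 169.0], [520.0, 167.0], [534.0, 340.0], [503.0, 343.0]] px [304 168] [336 323]
[796.2 340. ] [ 18.1 113.8] box [[775.0, 393.0], [800.0, 283.0], [818.0, 287.0], [792.0, 398.0]] px [618  76] [639 198]
[0.51788991 0.32918582 0.14895795] [-0.49776807  0.12414805 -0.10067167]
x 0.0015 y 0.0015 z 0.2899 roll -0.0005 | dist 0.145 turn -0.1
```

>>> servo_tool:
  targets:
    - {"hand":-0.2,"x":0.001,"y":0.001,"z":0.08,"roll":0}
    - {"hand":-0.2,"x":0.001,"y":0.001,"z":0.16,"roll":0}
    - {"hand":-0.2,"x":0.001,"y":0.001,"z":0.22,"roll":0}
    - {"hand":-0.2,"x":0.001,"y":0.001,"z":0.26,"roll":0}
    - {"hand":-0.2,"x":0.001,"y":0.001,"z":0.28,"roll":0}
    - {"hand":-0.2,"x":0.001,"y":0.001,"z":0.289,"roll":0}
    - {"hand":-0.2,"x":0.001,"y":0.001,"z":0.289,"roll":0}
    - {"hand":-0.2,"x":0.001,"y":0.001,"z":0.289,"roll":0}

```text
time: 9.28
tool_pos: [0.5215, 0.3292, 0.0061]
tcp_rot: [2.318, 2.12, 0.003]
wrist_force: [0.3, -0.1, -0.5]
width: 0.601
grip_force: 0.0
```

>>> servo_tool:
  targets:
    - {"hand":1,"x":0,"y":0,"z":0,"roll":0}
    - {"hand":1,"x":0,"y":0,"z":0,"roll":0}
    - {"hand":1,"x":0,"y":0,"z":0,"roll":0}
    - {"hand":1,"x":0,"y":0,"z":0,"roll":0}
    - {"hand":1,"x":0,"y":0,"z":0,"roll":0}
    - {"hand":1,"x":0,"y":0,"z":0,"roll":0}
    - {"hand":1,"x":0,"y":0,"z":0,"roll":0}
    - {"hand":1,"x":0,"y":0,"z":0,"roll":0}
  grip_force: 40

```text
time: 9.95
tool_pos: [0.5216, 0.3302, 0.0072]
tcp_rot: [2.316, 2.121, 0.006]
wrist_force: [-0.3, -1.8, 6.8]
width: 0.339
grip_force: 39.2
```

```bash
python3 - <<'E'
from h import *
s=bot.read_state(); print(s["tool_pos"],s["wrist_force"])
# line of shim1: TCP (.6097,-.0288) at 81.7 ; butt now 12 mm behind TCP; pre-insert: nose over shim1 butt by ~-15 mm
u=np.array([np.cos(np.radians(82)),np.sin(np.radians(82))]); butt1=np.array([.6097,-.0288])+.0133*u
for d in (.02,-.035): print(d,butt1+(d+.168)*u)
move((*(butt1+(.02+.168)*u),.045),82)
E
```

```text
[0.52157631 0.33019459 0.00723929] [-0.33974054 -1.79828077  6.77329974]
0.02 [0.63771555 0.17054096]
-0.035 [0.63006102 0.11607622]
x -0.2976 y 0.2596 z -0.0752 roll 0.0165 | dist 0.201 turn 3.0
```

>>> servo_tool:
  targets:
    - {"hand":1,"x":0,"y":0,"z":-0.02,"roll":0}
    - {"hand":1,"x":0,"y":0,"z":-0.06,"roll":0}
    - {"hand":1,"x":-0.05,"y":0.05,"z":-0.076,"roll":0.016}
    - {"hand":1,"x":-0.1,"y":0.1,"z":-0.076,"roll":0.016}
    - {"hand":1,"x":-0.16,"y":0.15,"z":-0.076,"roll":0.016}
    - {"hand":1,"x":-0.22,"y":0.2,"z":-0.076,"roll":0.016}
    - {"hand":1,"x":-0.27,"y":0.24,"z":-0.076,"roll":0.016}
    - {"hand":1,"x":-0.298,"y":0.26,"z":-0.076,"roll":0.016}
    - {"hand":1,"x":-0.298,"y":0.26,"z":-0.076,"roll":0.016}
    - {"hand":1,"x":-0.298,"y":0.26,"z":-0.076,"roll":0.016}

```text
time: 10.78
tool_pos: [0.6367, 0.1688, 0.0435]
tcp_rot: [-2.372, -2.06, -0.001]
wrist_force: [-0.9, -0.0, -0.1]
width: 0.34
grip_force: 39.4
```

```bash
python3 - <<'E'
from h import *
s=bot.read_state(); print(s["tool_pos"],s["wrist_force"],s["torque"])
move((.6377,.1705,.021),82,s); move((.6301,.1161,.021),82,s)
im=read_camera("scene"); cv2.imwrite("pics/c6.png",cv2.resize(np.ascontiguousarray(im[150:270,240:400,::-1]),None,fx=5,fy=5,interpolation=cv2.INTER_CUBIC))
E
```

```text
[0.63670516 0.16881088 0.04353195] [-0.88615488 -0.00678629 -0.13916964] [ 0.00990985 -0.02707968  0.00025211]
x 0.0036 y 0.0015 z 0.0451 roll -0.0003 | dist 0.023 turn -0.1
x -0.1063 y 0.0017 z 0.0450 roll -0.0003 | dist 0.058 turn -0.1
```

View pics/c6.png

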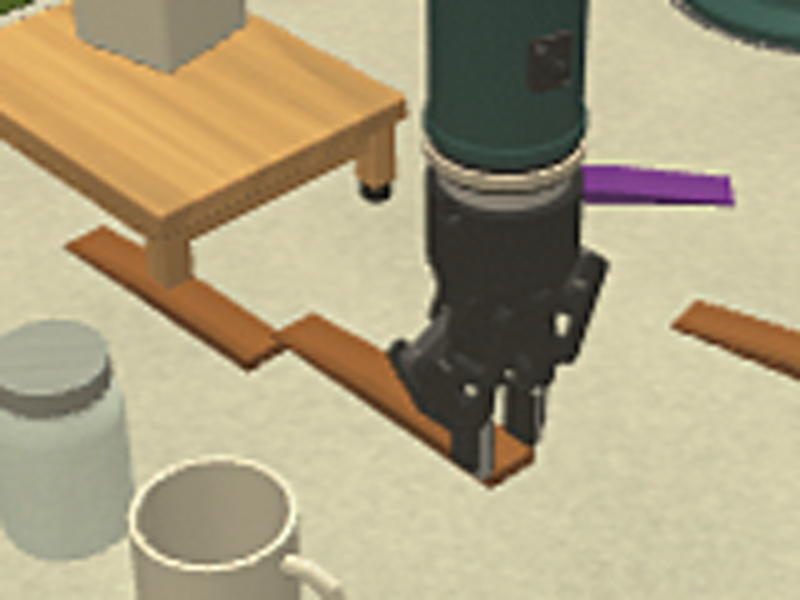

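The crop shows shim 2 held level and in line behind shim 1, with the bare leg above shim 1. I'll now move over shim 1 and lower onto it.

>>> servo_tool:
  targets:
    - {"hand":1,"x":-0.03,"y":0.002,"z":0.01,"roll":0}
    - {"hand":1,"x":-0.06,"y":0.002,"z":0.02,"roll":0}
    - {"hand":1,"x":-0.09,"y":0.002,"z":0.03,"roll":0}
    - {"hand":1,"x":-0.106,"y":0.002,"z":0.04,"roll":0}
    - {"hand":1,"x":-0.106,"y":0.002,"z":0.044,"roll":0}
    - {"hand":1,"x":-0.106,"y":0.002,"z":0.044,"roll":0}
    - {"hand":1,"x":-0.106,"y":0.002,"z":0.044,"roll":0}

```text
time: 11.42
tool_pos: [0.6297, 0.1168, 0.0205]
tcp_rot: [-2.37, -2.062, 0.0]
wrist_force: [-0.6, 0.4, -0.1]
width: 0.342
grip_force: 39.5
```

>>> servo_tool:
  targets:
    - {"hand":1,"x":0,"y":0,"z":0.002,"roll":0}
    - {"hand":1,"x":0,"y":0,"z":0.004,"roll":0}
    - {"hand":1,"x":0,"y":0,"z":0.005,"roll":0}
    - {"hand":1,"x":0,"y":0,"z":0.005,"roll":0}

```text
time: 11.75
tool_pos: [0.63, 0.1173, 0.0183]
tcp_rot: [2.369, 2.063, 0.0]
wrist_force: [-0.7, -0.8, 0.2]
width: 0.337
grip_force: 39.5
```

```bash
python3 - <<'E'
from h import *
s=bot.read_state(); print(s["tool_pos"],s["wrist_force"],s["torque"])
u=np.array([np.cos(np.radians(82)),np.sin(np.radians(82))]); n=np.array([u[1],-u[0]]); d=s["tool_pos"][:2]-np.array([.6097,-.0288]); print("along",d@u,"lat",d@n)
im=read_camera("scene"); cv2.imwrite("pics/s7.png",im[:,:,::-1])
E
```

```text
[0.62996557 0.11725718 0.01830489] [-0.669078   -0.75404223  0.23239943] [-0.01042354  0.02000224 -0.00205885]
along 0.14745618494554413 lat -0.00025887988046101665
```

>>> servo_tool:
  targets:
    - {"hand":1,"x":0,"y":0,"z":0.001,"roll":0}
    - {"hand":1,"x":0,"y":0,"z":0.002,"roll":0}
    - {"hand":1,"x":0,"y":0,"z":0.003,"roll":0}
    - {"hand":1,"x":0,"y":0,"z":0.003,"roll":0}
    - {"hand":1,"x":0,"y":0,"z":0.003,"roll":0}
    - {"hand":1,"x":0,"y":0,"z":0.003,"roll":0}

```text
time: 12.3
tool_pos: [0.6298, 0.1168, 0.0168]
tcp_rot: [-2.37, -2.062, 0.0]
wrist_force: [0.3, 0.3, -0.5]
width: 0.34
grip_force: 39.5
```

>>> servo_tool:
  targets:
    - {"hand":1,"x":-0.02,"y":0,"z":0,"roll":0}
    - {"hand":1,"x":-0.04,"y":0,"z":0,"roll":0}
    - {"hand":1,"x":-0.06,"y":0,"z":0,"roll":0}
    - {"hand":1,"x":-0.075,"y":0,"z":0,"roll":0}
    - {"hand":1,"x":-0.09,"y":0,"z":0,"roll":0}
    - {"hand":1,"x":-0.1,"y":0,"z":0,"roll":0}
    - {"hand":1,"x":-0.11,"y":0,"z":0,"roll":0}
    - {"hand":1,"x":-0.11,"y":0,"z":0,"roll":0}

```text
time: 12.97
tool_pos: [0.6221, 0.0612, 0.0168]
tcp_rot: [2.371, 2.061, -0.0]
wrist_force: [0.1, 0.3, -0.4]
width: 0.337
grip_force: 39.5
```

>>> servo_tool:
  targets:
    - {"hand":1,"x":-0.004,"y":0,"z":0,"roll":0}
    - {"hand":1,"x":-0.008,"y":0,"z":0,"roll":0}
    - {"hand":1,"x":-0.012,"y":0,"z":0,"roll":0}
    - {"hand":1,"x":-0.016,"y":0,"z":0,"roll":0}
    - {"hand":1,"x":-0.02,"y":0,"z":0,"roll":0}
    - {"hand":1,"x":-0.02,"y":0,"z":0,"roll":0}

```text
time: 13.47
tool_pos: [0.6208, 0.0523, 0.0167]
tcp_rot: [2.37, 2.063, -0.0]
wrist_force: [0.0, 0.0, 1.3]
width: 0.339
grip_force: 39.5
```

>>> servo_tool:
  targets:
    - {"hand":1,"x":-0.002,"y":0,"z":0,"roll":0}
    - {"hand":1,"x":-0.004,"y":0,"z":0,"roll":0}
    - {"hand":1,"x":-0.006,"y":0,"z":0,"roll":0}
    - {"hand":1,"x":-0.008,"y":0,"z":0,"roll":0}
    - {"hand":1,"x":-0.01,"y":0,"z":0,"roll":0}
    - {"hand":1,"x":-0.01,"y":0,"z":0,"roll":0}

```text
time: 13.97
tool_pos: [0.6202, 0.0473, 0.0168]
tcp_rot: [2.37, 2.062, -0.0]
wrist_force: [-0.9, -0.4, 0.3]
width: 0.34
grip_force: 39.5
```

```bash
cat > st.py <<'E'
from h import *
s=bot.read_state(); u=np.array([np.cos(np.radians(82)),np.sin(np.radians(82))]); n=np.array([u[1],-u[0]]); d=s["tool_pos"][:2]-np.array([.6097,-.0288])
print("along %.4f lat %.4f z %.4f"%(d@u,d@n,s["tool_pos"][2]),"push %.2f"%(s["wrist_force"][:2]@u),"F",s["wrist_force"].round(2),"M",s["torque"].round(3))
E
python3 st.py
```

```text
along 0.0769 lat -0.0002 z 0.0168 push -0.52 F [-0.94 -0.39  0.29] M [-0.004 -0.01   0.008]
```

>>> servo_tool:
  targets:
    - {"hand":1,"x":-0.002,"y":0,"z":0,"roll":0}
    - {"hand":1,"x":-0.004,"y":0,"z":0,"roll":0}
    - {"hand":1,"x":-0.006,"y":0,"z":0,"roll":0}
    - {"hand":1,"x":-0.008,"y":0,"z":0,"roll":0}
    - {"hand":1,"x":-0.01,"y":0,"z":0,"roll":0}
    - {"hand":1,"x":-0.01,"y":0,"z":0,"roll":0}

```text
time: 14.47
tool_pos: [0.6195, 0.0424, 0.0168]
tcp_rot: [-2.37, -2.062, 0.0]
wrist_force: [-0.1, -0.3, 0.2]
width: 0.337
grip_force: 39.5
```

>>> servo_tool:
  targets:
    - {"hand":1,"x":-0.002,"y":0,"z":0,"roll":0}
    - {"hand":1,"x":-0.004,"y":0,"z":0,"roll":0}
    - {"hand":1,"x":-0.006,"y":0,"z":0,"roll":0}
    - {"hand":1,"x":-0.008,"y":0,"z":0,"roll":0}
    - {"hand":1,"x":-0.01,"y":0,"z":0,"roll":0}
    - {"hand":1,"x":-0.01,"y":0,"z":0,"roll":0}

```text
time: 14.97
tool_pos: [0.6188, 0.0374, 0.0168]
tcp_rot: [2.37, 2.062, -0.0]
wrist_force: [0.0, -0.1, -0.3]
width: 0.343
grip_force: 39.5
```

>>> servo_tool:
  targets:
    - {"hand":1,"x":-0.002,"y":0,"z":0,"roll":0}
    - {"hand":1,"x":-0.004,"y":0,"z":0,"roll":0}
    - {"hand":1,"x":-0.006,"y":0,"z":0,"roll":0}
    - {"hand":1,"x":-0.008,"y":0,"z":0,"roll":0}
    - {"hand":1,"x":-0.008,"y":0,"z":0,"roll":0}

```text
time: 15.38
tool_pos: [0.6183, 0.0334, 0.0168]
tcp_rot: [2.37, 2.062, -0.0]
wrist_force: [0.3, -0.4, -0.4]
width: 0.337
grip_force: 39.5
```

>>> servo_tool:
  targets:
    - {"hand":1,"x":-0.002,"y":0,"z":0,"roll":0}
    - {"hand":1,"x":-0.004,"y":0,"z":0,"roll":0}
    - {"hand":1,"x":-0.006,"y":0,"z":0,"roll":0}
    - {"hand":1,"x":-0.008,"y":0,"z":0,"roll":0}
    - {"hand":1,"x":-0.008,"y":0,"z":0,"roll":0}

```text
time: 15.8
tool_pos: [0.6177, 0.0295, 0.0168]
tcp_rot: [2.37, 2.062, -0.0]
wrist_force: [-0.2, -0.1, -0.3]
width: 0.338
grip_force: 39.5
```

>>> servo_tool:
  targets:
    - {"hand":1,"x":-0.002,"y":0,"z":0,"roll":0}
    - {"hand":1,"x":-0.004,"y":0,"z":0,"roll":0}
    - {"hand":1,"x":-0.006,"y":0,"z":0,"roll":0}
    - {"hand":1,"x":-0.008,"y":0,"z":0,"roll":0}
    - {"hand":1,"x":-0.008,"y":0,"z":0,"roll":0}

```text
time: 16.22
tool_pos: [0.6171, 0.0255, 0.0168]
tcp_rot: [2.37, 2.062, -0.0]
wrist_force: [-0.5, 0.9, 0.3]
width: 0.341
grip_force: 39.5
```

>>> servo_tool:
  targets:
    - {"hand":1,"x":-0.002,"y":0,"z":0,"roll":0}
    - {"hand":1,"x":-0.004,"y":0,"z":0,"roll":0}
    - {"hand":1,"x":-0.004,"y":0,"z":0,"roll":0}
    - {"hand":1,"x":-0.004,"y":0,"z":0,"roll":0}

```text
time: 16.55
tool_pos: [0.6169, 0.0237, 0.0168]
tcp_rot: [2.37, 2.062, -0.0]
wrist_force: [0.2, -0.2, 0.2]
width: 0.333
grip_force: 39.5
```

```bash
python3 st.py
```

```text
along 0.0530 lat -0.0002 z 0.0168 push -0.14 F [ 0.24 -0.17  0.24] M [-0.031  0.02   0.03 ]
```

No contact yet, so I'll continue.

>>> servo_tool:
  targets:
    - {"hand":1,"x":-0.002,"y":0,"z":0,"roll":0}
    - {"hand":1,"x":-0.004,"y":0,"z":0,"roll":0}
    - {"hand":1,"x":-0.006,"y":0,"z":0,"roll":0}
    - {"hand":1,"x":-0.006,"y":0,"z":0,"roll":0}
    - {"hand":1,"x":-0.006,"y":0,"z":0,"roll":0}

```text
time: 16.97
tool_pos: [0.6165, 0.0207, 0.0168]
tcp_rot: [2.37, 2.062, 0.0]
wrist_force: [0.2, 0.2, -0.1]
width: 0.343
grip_force: 39.5
```

>>> servo_tool:
  targets:
    - {"hand":1,"x":-0.002,"y":0,"z":0,"roll":0}
    - {"hand":1,"x":-0.004,"y":0,"z":0,"roll":0}
    - {"hand":1,"x":-0.006,"y":0,"z":0,"roll":0}
    - {"hand":1,"x":-0.006,"y":0,"z":0,"roll":0}
    - {"hand":1,"x":-0.006,"y":0,"z":0,"roll":0}

```text
time: 17.38
tool_pos: [0.6161, 0.0177, 0.0168]
tcp_rot: [2.37, 2.062, -0.0]
wrist_force: [0.2, -0.1, -0.7]
width: 0.343
grip_force: 39.5
```

>>> servo_tool:
  targets:
    - {"hand":1,"x":-0.002,"y":0,"z":0,"roll":0}
    - {"hand":1,"x":-0.004,"y":0,"z":0,"roll":0}
    - {"hand":1,"x":-0.006,"y":0,"z":0,"roll":0}
    - {"hand":1,"x":-0.006,"y":0,"z":0,"roll":0}
    - {"hand":1,"x":-0.006,"y":0,"z":0,"roll":0}

```text
time: 17.8
tool_pos: [0.6157, 0.0147, 0.0168]
tcp_rot: [2.37, 2.062, 0.0]
wrist_force: [-0.6, -0.8, -0.4]
width: 0.339
grip_force: 39.5
```

>>> servo_tool:
  targets:
    - {"hand":1,"x":-0.002,"y":0,"z":0,"roll":0}
    - {"hand":1,"x":-0.004,"y":0,"z":0,"roll":0}
    - {"hand":1,"x":-0.006,"y":0,"z":0,"roll":0}
    - {"hand":1,"x":-0.006,"y":0,"z":0,"roll":0}
    - {"hand":1,"x":-0.006,"y":0,"z":0,"roll":0}

```text
time: 18.22
tool_pos: [0.6152, 0.0118, 0.0168]
tcp_rot: [-2.37, -2.062, 0.0]
wrist_force: [0.7, -0.3, -0.2]
width: 0.342
grip_force: 39.5
```

>>> servo_tool:
  targets:
    - {"hand":1,"x":-0.002,"y":0,"z":0,"roll":0}
    - {"hand":1,"x":-0.004,"y":0,"z":0,"roll":0}
    - {"hand":1,"x":-0.005,"y":0,"z":0,"roll":0}
    - {"hand":1,"x":-0.005,"y":0,"z":0,"roll":0}
    - {"hand":1,"x":-0.005,"y":0,"z":0,"roll":0}

```text
time: 18.63
tool_pos: [0.615, 0.0103, 0.0168]
tcp_rot: [-2.369, -2.062, -0.002]
wrist_force: [1.1, 4.7, -1.4]
width: 0.337
grip_force: 39.5
```

```bash
python3 st.py; python3 - <<'E'
from h import *
a=cv2.imread("pics/s4.png"); im=np.ascontiguousarray(read_camera("scene")[:,:,::-1]); cv2.imwrite("pics/s8.png",im)
# board edges/leg unchanged? columns/rows of the left half of the board + far foot
d=cv2.absdiff(a,im).max(2)
print("board-left diff",(d[150:190,222:262]>25).sum()); 
x=lambda i:cv2.phaseCorrelate(np.float32(cv2.cvtColor(a,6)[155:190,222:260]),np.float32(cv2.cvtColor(i,6)[155:190,222:260]))
print(x(im))
for r in range(196,212,2): print(r,im[r,266:290:2,2].tolist())
E
```

```text
along 0.0395 lat -0.0002 z 0.0168 push 4.84 F [ 1.1   4.74 -1.38] M [ 0.791 -0.148 -0.009]
board-left diff 1
((0.001332294436355852, -0.00311470086776211), 0.9962070643901825)
196 [198, 137, 135, 120, 120, 119, 122, 113, 206, 134, 94, 49]
198 [169, 153, 136, 128, 122, 122, 215, 218, 173, 85, 76, 48]
200 [161, 158, 141, 131, 123, 129, 55, 111, 86, 73, 57, 76]
202 [151, 163, 141, 134, 123, 90, 47, 95, 67, 61, 56, 73]
204 [116, 144, 144, 133, 120, 127, 50, 68, 54, 49, 91, 61]
206 [129, 107, 132, 136, 121, 139, 176, 52, 51, 51, 42, 184]
208 [128, 99, 126, 100, 143, 148, 164, 113, 51, 49, 50, 90]
210 [208, 185, 82, 131, 103, 115, 143, 161, 50, 49, 51, 49]
```

Contact came at about 4.8 N with the stand unmoved. I'll release, back straight out along the shim, close the fingers, then seat it with a gentle push on the butt.

>>> servo_tool:
  targets:
    - {"hand":-0.2,"x":0.001,"y":0,"z":0,"roll":0}
    - {"hand":-0.2,"x":0.001,"y":0,"z":0,"roll":0}
    - {"hand":-0.2,"x":0.001,"y":0,"z":0,"roll":0}
    - {"hand":-0.2,"x":0.001,"y":0,"z":0,"roll":0}
    - {"hand":-0.2,"x":0.001,"y":0,"z":0,"roll":0}
    - {"hand":-0.2,"x":0.02,"y":0,"z":0,"roll":0}
    - {"hand":-0.2,"x":0.04,"y":0,"z":0,"roll":0}
    - {"hand":-0.2,"x":0.06,"y":0,"z":0,"roll":0}
    - {"hand":-0.2,"x":0.08,"y":0,"z":0,"roll":0}
    - {"hand":-0.2,"x":0.08,"y":0,"z":0,"roll":0}

```text
time: 19.52
tool_pos: [0.6208, 0.0515, 0.0169]
tcp_rot: [-2.368, -2.065, -0.001]
wrist_force: [0.6, -0.2, -0.6]
width: 0.597
grip_force: 0.0
```

>>> servo_tool:
  targets:
    - {"hand":1,"x":0,"y":0,"z":0.006,"roll":0}
    - {"hand":1,"x":0,"y":0,"z":0.01,"roll":0}
    - {"hand":1,"x":0,"y":0,"z":0.01,"roll":0}
    - {"hand":1,"x":0,"y":0,"z":0.01,"roll":0}
    - {"hand":1,"x":0,"y":0,"z":0.01,"roll":0}
    - {"hand":1,"x":0,"y":0,"z":0.01,"roll":0}
    - {"hand":1,"x":0,"y":0,"z":0.01,"roll":0}
  grip_force: 20

```text
time: 20.1
tool_pos: [0.6205, 0.0487, 0.0119]
tcp_rot: [2.37, 2.062, 0.0]
wrist_force: [1.2, 0.3, -0.2]
width: 0.0
grip_force: 0.0
```

```bash
python3 st.py; python3 - <<'E'
from h import *
a=cv2.imread("pics/s4.png"); im=np.ascontiguousarray(read_camera("scene")[:,:,::-1]); cv2.imwrite("pics/s9.png",im)
g=lambda i,r:np.float32(cv2.cvtColor(i,6)[r[1]:r[3],r[0]:r[2]])
for r in((222,155,260,190),(222,140,272,205)): print(cv2.phaseCorrelate(g(a,r),g(im,r)))
# shim2 front-lower edge: brown mask extents near the butt
hsv=cv2.cvtColor(im,40); m=cv2.inRange(hsv,(4,110,60),(15,255,190)); k=np.zeros_like(m); k[185:245,245:330]=m[185:245,245:330]
for c in cv2.findContours(k,0,1)[0]:
    if cv2.contourArea(c)>60: print(cv2.contourArea(c),c[:,0].min(0),c[:,0].max(0), c[c[:,0,1].argmax(),0], c[c[:,0,0].argmax(),0])
E
```

```text
along 0.0783 lat -0.0001 z 0.0119 push 0.46 F [ 1.2   0.3  -0.24] M [-0.001  0.018 -0.026]
((-0.025234803076202184, 0.0040799043820207714), 0.9967444197999107)
((-0.05962618998588454, -0.04198734202303456), 1.0057818402846654)
393.5 [253 195] [302 226] [296 226] [302 224]
```

>>> servo_tool:
  targets:
    - {"hand":1,"x":-0.006,"y":0,"z":0,"roll":0}
    - {"hand":1,"x":-0.012,"y":0,"z":0,"roll":0}
    - {"hand":1,"x":-0.018,"y":0,"z":0,"roll":0}
    - {"hand":1,"x":-0.022,"y":0,"z":0,"roll":0}
    - {"hand":1,"x":-0.022,"y":0,"z":0,"roll":0}

```text
time: 20.57
tool_pos: [0.6188, 0.0375, 0.0118]
tcp_rot: [2.37, 2.062, -0.0]
wrist_force: [0.0, 0.2, 0.1]
width: -0.003
grip_force: 0.0
```

```bash
python3 st.py
```

```text
along 0.0669 lat -0.0002 z 0.0118 push 0.17 F [0.04 0.16 0.1 ] M [-0.016  0.026 -0.009]
```

>>> servo_tool:
  targets:
    - {"hand":1,"x":-0.002,"y":0,"z":0,"roll":0}
    - {"hand":1,"x":-0.004,"y":0,"z":0,"roll":0}
    - {"hand":1,"x":-0.004,"y":0,"z":0,"roll":0}
    - {"hand":1,"x":-0.004,"y":0,"z":0,"roll":0}

```text
time: 20.9
tool_pos: [0.6186, 0.0362, 0.0118]
tcp_rot: [2.37, 2.062, 0.0]
wrist_force: [-0.4, 0.1, -0.3]
width: 0.006
grip_force: 0.0
```

>>> servo_tool:
  targets:
    - {"hand":1,"x":-0.002,"y":0,"z":0,"roll":0}
    - {"hand":1,"x":-0.004,"y":0,"z":0,"roll":0}
    - {"hand":1,"x":-0.004,"y":0,"z":0,"roll":0}
    - {"hand":1,"x":-0.004,"y":0,"z":0,"roll":0}

```text
time: 21.23
tool_pos: [0.6183, 0.0341, 0.0118]
tcp_rot: [-2.37, -2.062, 0.0]
wrist_force: [0.4, 0.5, -0.9]
width: 0.002
grip_force: 0.0
```

>>> servo_tool:
  targets:
    - {"hand":1,"x":-0.002,"y":0,"z":0,"roll":0}
    - {"hand":1,"x":-0.003,"y":0,"z":0,"roll":0}
    - {"hand":1,"x":-0.003,"y":0,"z":0,"roll":0}
    - {"hand":1,"x":-0.003,"y":0,"z":0,"roll":0}

```text
time: 21.57
tool_pos: [0.6181, 0.0326, 0.0118]
tcp_rot: [-2.37, -2.062, -0.0]
wrist_force: [-0.3, 0.6, 0.0]
width: -0.0
grip_force: 0.0
```

>>> servo_tool:
  targets:
    - {"hand":1,"x":-0.002,"y":0,"z":0,"roll":0}
    - {"hand":1,"x":-0.003,"y":0,"z":0,"roll":0}
    - {"hand":1,"x":-0.003,"y":0,"z":0,"roll":0}
    - {"hand":1,"x":-0.003,"y":0,"z":0,"roll":0}

```text
time: 21.9
tool_pos: [0.618, 0.0318, 0.0118]
tcp_rot: [-2.37, -2.062, -0.001]
wrist_force: [0.5, 3.6, 0.7]
width: -0.001
grip_force: 2.1
```

>>> servo_tool:
  targets:
    - {"hand":1,"x":-0.001,"y":0,"z":0,"roll":0}
    - {"hand":1,"x":-0.001,"y":0,"z":0,"roll":0}
    - {"hand":1,"x":-0.001,"y":0,"z":0,"roll":0}

```text
time: 22.15
tool_pos: [0.618, 0.0314, 0.0119]
tcp_rot: [-2.37, -2.062, -0.001]
wrist_force: [0.5, 5.2, -0.9]
width: -0.004
grip_force: 2.6
```

```bash
python3 st.py
```

```text
along 0.0607 lat -0.0001 z 0.0119 push 5.25 F [ 0.48  5.24 -0.9 ] M [ 0.852 -0.124 -0.034]
```

The push reads about 5 N, which is snug. I'm backing off and raising the arm clear.

>>> servo_tool:
  targets:
    - {"hand":1,"x":0.02,"y":0,"z":0,"roll":0}
    - {"hand":1,"x":0.06,"y":0,"z":0,"roll":0}
    - {"hand":1,"x":0.12,"y":0,"z":-0.04,"roll":0}
    - {"hand":1,"x":0.2,"y":0,"z":-0.1,"roll":0}
    - {"hand":1,"x":0.28,"y":0,"z":-0.16,"roll":0}
    - {"hand":1,"x":0.34,"y":0,"z":-0.22,"roll":0}
    - {"hand":1,"x":0.34,"y":0,"z":-0.28,"roll":0}
    - {"hand":1,"x":0.34,"y":0,"z":-0.28,"roll":0}
    - {"hand":1,"x":0.34,"y":0,"z":-0.28,"roll":0}

```text
time: 22.9
tool_pos: [0.6442, 0.201, 0.1565]
tcp_rot: [2.364, 2.062, 0.011]
wrist_force: [-0.5, 0.5, -0.4]
width: -0.0
grip_force: 0.0
```

```bash
python3 - <<'E'
from h import *
a=cv2.imread("pics/scene0.png"); im=np.ascontiguousarray(read_camera("scene")[:,:,::-1]); cv2.imwrite("pics/s10.png",im)
g=lambda i,r:np.float32(cv2.cvtColor(i,6)[r[1]:r[3],r[0]:r[2]])
for n,r in dict(boardleft=(222,155,260,190),boardright=(285,150,322,192),vase=(240,110,290,165),corner=(262,184,284,202)).items(): print(n,np.round(cv2.phaseCorrelate(g(a,r),g(im,r))[0],3))
top0=cv2.imread("pics/top0.png"); t=np.ascontiguousarray(read_camera("top")[:,:,::-1]); r=(340,180,445,268); print("top",np.round(cv2.phaseCorrelate(g(top0,r),g(t,r))[0],3))
hsv=cv2.cvtColor(im,40); m=cv2.inRange(hsv,(4,110,60),(15,255,190)); k=np.zeros_like(m); k[185:260,245:345]=m[185:260,245:345]
for c in cv2.findContours(k,0,1)[0]:
    if cv2.contourArea(c)>60:
        print(cv2.contourArea(c),c[c[:,0,1].argmax(),0],c[c[:,0,0].argmax(),0],c[c[:,0,0].argmin(),0])
        b=cast("scene",[c[c[:,0,1].argmax(),0],c[c[:,0,0].argmax(),0]],.012); print(b.round(4).tolist())
hs=cv2.cvtColor(t,40); m=cv2.inRange(hs,(0,70,30),(18,255,140)); k=np.zeros_like(m); k[165:260,200:362]=m[165:260,200:362]
for c in cv2.findContours(k,0,1)[0]:
    if cv2.contourArea(c)>60: r=cv2.minAreaRect(c); print("top",np.round(r[0],1),np.round(r[1],1),round(r[2],1),cast("top",[r[0]],.018).round(4).tolist())
print(bot.read_state()["wrist_force"])
E
```

```text
boardleft [-0.01  -0.031]
boardright [0.031 0.467]
vase [ 0.016 -0.039]
corner [ 0.94  -0.137]
top [-0.132  0.025]
462.5 [296 226] [305 222] [253 199]
[[0.6311, 0.0093, 0.012], [0.6013, 0.0176, 0.012]]
top [230.5 240.5] [ 9. 11.] 90.0 [[0.4164, 0.3076, 0.018]]
top [342.5 215.5] [65. 37.] 90.0 [[0.5227, -0.0458, 0.018]]
[-1.00682224 -0.0955361  -1.27359599]
```

```bash
python3 - <<'E'
from h import *
a=cv2.imread("pics/scene0.png",0)
for f in("s4","s10"):
    b=cv2.imread(f"pics/{f}.png",0)
    p=np.float32([[226,163],[273,194],[320,171],[234,180],[315,188],[272,182],[245,175],[298,183],[253,152],[288,150]]).reshape(-1,1,2)
    q,st,e=cv2.calcOpticalFlowPyrLK(a,b,p,None,winSize=(9,9),maxLevel=0); print(f,np.c_[(q-p)[:,0].round(2),e.round(1)].tolist())
    d=cv2.absdiff(a,b); print((d[150:192,285:322]>20).sum(), np.argwhere(d[150:192,285:322]>20)[:5].tolist())
t=read_camera("top")[:,:,::-1]; x=cv2.absdiff(cv2.imread("pics/top0.png",0),cv2.cvtColor(np.ascontiguousarray(t),6)); ys,xs=np.nonzero(x>25); print("top changed region bbox near stand:",[(xx,yy) for xx,yy in zip(xs,ys) if xx>335 and yy<275][:12])
E
```

```text
s4 [[0.03999999910593033, -0.03999999910593033, 8.899999618530273], [0.09000000357627869, 0.20999999344348907, 5.300000190734863], [-0.25, 0.17000000178813934, 14.100000381469727], [-0.009999999776482582, -0.07999999821186066, 7.199999809265137], [13.279999732971191, 16.31999969482422, 60.29999923706055], [31.049999237060547, -15.75, 8.600000381469727], [8.0, 5.460000038146973, 5.800000190734863], [-0.0, 0.019999999552965164, 5.800000190734863], [0.4099999964237213, -0.1599999964237213, 8.5], [-0.23000000417232513, 0.3400000035762787, 7.400000095367432]]
106 [[0, 36], [1, 36], [2, 36], [3, 36], [4, 36]]
s10 [[0.03999999910593033, -0.03999999910593033, 8.199999809265137], [0.009999999776482582, 0.20000000298023224, 4.599999904632568], [-0.1899999976158142, 0.15000000596046448, 6.199999809265137], [-0.009999999776482582, -0.07000000029802322, 6.5], [-0.029999999329447746, -0.10000000149011612, 6.0], [34.459999084472656, -9.149999618530273, 15.300000190734863], [5.119999885559082, 3.5299999713897705, 6.300000190734863], [-0.009999999776482582, 0.009999999776482582, 5.400000095367432], [0.3799999952316284, -0.15000000596046448, 7.800000190734863], [-0.20999999344348907, 0.30000001192092896, 7.0]]
2 [[6, 12], [39, 32]]
top changed region bbox near stand: [(np.int64(336), np.int64(186)), (np.int64(337), np.int64(186)), (np.int64(338), np.int64(186)), (np.int64(336), np.int64(187)), (np.int64(337), np.int64(187)), (np.int64(338), np.int64(187)), (np.int64(339), np.int64(187)), (np.int64(340), np.int64(187)), (np.int64(341), np.int64(187)), (np.int64(342), np.int64(187)), (np.int64(343), np.int64(187)), (np.int64(336), np.int64(188))]
```

The stand corners moved less than 0.2 px. Both shims are in place under the leg and the arm is clear, so I'm handing in.

```bash
python3 -c "
from workcell import ticket
print(ticket.finish_job())"
```

```text
the job is handed in; nothing more can be done
None
```

I slid two wooden shims under the short leg, the second on top of the first, and pushed the second in until it was snug at about 5 N; the stand did not shift in the camera views, I did not press-test it for rocking, and I handed the job in at about 23 s.

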